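# Uncap the tube and hold the end plate over its mouth

### The job

Lift the loose plastic cap off the short upright tube inside the steel frame and set it down flat, tab up, in the grey tray. Then pick up the steel end plate by its stub, carry it over the frame's rails and finish still holding it level above the tube's open mouth, centred and squared with the long sides lined up, with a gap of about 10 mm for the welder: do not put it down or let go. The plate must never touch the tube, nothing may touch the frame, and the other things on the bench stay where they are.

Things in the scene. Friction and masses are not known exactly. Their poses are not given: they have to be found in the camera images.
- frame: Fixed low frame of dark 25 mm square steel tube, open at top and bottom: four legs at the corners and four rails along the top. 280 mm (its x) by 260 mm (its y) outside, 230 by 210 mm inside, rail tops 140 mm above the bench, undersides of the rails at 115 mm. Origin: its centre at bench level. Fixed, must not be touched.
- post: Fixed upright rectangular steel tube standing inside the frame near its middle: 60 mm (its x) by 40 mm (its y) outside, 3 mm wall, hollow and open at the top, top edge 100 mm above the bench; on a foot plate 100 by 80 by 6 mm. Origin: centre of the foot plate's underside, at bench level. z up.
- post_mouth (a point): Centre of the upright tube's open mouth, at the level of its top edge (100 mm above the bench); axes as the tube's: x along its 60 mm side, y along its 40 mm side.
- cap: Loose black plastic cap sitting over the tube's top with about 2 mm of play on each side (40 g): 70 mm (its x) by 50 mm (its y) outside, open below with a skirt 15 mm deep, top face 19 mm above the origin, and in the middle of it an upright pull tab 36 mm (x) by 12 mm (y) rising to 47 mm above the origin. Origin: centre of the skirt's lower edge. Lifts straight up; clear of the tube after 15 mm.
- tray: Fixed grey open tray on the bench, 118 mm (its x) by 98 mm (its y) by 25 mm high, walls 4 mm, floor 4 mm thick. Origin: centre of its underside. Inside it is 110 by 90 mm.
- plate: Steel end plate lying on the bench, 76 mm (its x) by 56 mm (its y) by 6 mm, with a stub of rectangular tube welded upright on its middle: 40 mm (x) by 20 mm (y), from 6 to 66 mm above the origin. Loose, about 0.3 kg. Origin: centre of the plate's underside; z up the stub.
- hammer: Bystander: a hammer about 250 mm long with a wooden handle, lying on the bench beyond the plate and tray. Leave it.
- tin: Bystander: an open aluminium tin, 72 mm across and 70 mm high, origin at the centre of its underside. Leave it.
- offcut: Bystander: a steel tube offcut, 70 by 30 by 30 mm, lying on the bench, origin at the centre of its underside. Leave it.
There are look-alikes about, which are no part of the job. There is more than one size of the cap; the one meant has the size given above. What is shaped like the plate but blue or purple is not meant.

How it is judged:
On the way, in this order (a step that is already met when the one before it is completed fails the run):
1. the cap lies flat in the tray, tab up, let go (x of cap in the frame of tray between -0.035 and 0.035 m and y of cap in the frame of tray between -0.035 and 0.035 m and z of cap in the frame of tray between 0 and 0.01 m and angle between cap's own z axis and vertical below 0.12 rad and contact force between cap and the fingers below 0.1 N and linear speed of cap below 0.02 m/s), for 0.2 s.
2. the end plate is lifted above the level of the frame's rails (height (world z) of plate above 0.142 m and contact force between plate and the fingers above 1 N), for 0.1 s.
At the end, for the whole second after the job is handed in: Plate held still in the fingers, touching neither tube nor frame: underside 4-16 mm above the tube top, centre within 7 mm, long side within 0.12 rad, level within 0.08 rad. Cap let go, at rest flat (0.12 rad), tab up, on the tray floor, within 35 mm of its centre along each tray axis (all of step 1 and z of plate in the frame of post_mouth between 0.004 and 0.016 m and horizontal distance between plate and post_mouth below 0.007 m and angle between the x axis of plate and the x axis of post_mouth, either way round below 0.12 rad and angle between plate's own z axis and vertical below 0.08 rad and linear speed of plate below 0.01 m/s and contact force between plate and the fingers above 1 N and contact force between plate and post below 0.05 N and contact force between plate and frame below 0.05 N); the arm keeps its last pose, push and grip.
It fails at once if the end plate touches the upright tube (contact force between plate and post above 0.3 N).
It fails at once if something touches the frame (contact force between frame and anything else above 0.5 N).
It fails at once if a bystander is moved more than 20 mm (distance of any of hammer, tin, offcut from where it was at the start of the episode above 0.02 m).
It also fails if it takes over 59 s, if anything falls off the work surface, if the arm or the gripper's body presses on something with over 40 N, if the wrist force passes 120 N, or if a joint passes its speed limit or range.

### The arm

A 6-joint arm with a two-finger parallel gripper is mounted at the origin on the work surface. World frame = base frame: x ahead of the robot, y to its left, z up, the work surface at z = 0. Lengths are in m, angles in rad, forces in N, time in s.
With the tool pointing down it reaches from about 0.4 to 0.825 m from the base axis. Payload 7 kg.
Tool frame: the origin (TCP) lies between the finger pads; the fingertips stand 11 mm ahead of it and the grasp point (between the pads) lies 8 mm behind it; x points along the fingers, z is the direction in which the jaws open and shut, and the axes are right-handed (so a half turn about x gives the same grasp; the last joint's range is limited). The gripper opens to 88 mm and grips with 3 to 60 N. Pads are 19 mm wide; open, the fingers measure 130 mm over their backs; the gripper's body (78 mm by 193 mm) begins 47 mm behind the grasp point.
Start: joints at [-0.969, 0.359, 0.012, 0, -1.224, -0.288], TCP at [0.208, -0.642, 0.238] pointing down, gripper open.
Joint ranges: [-3.07, 3.07], [-1.43, 2.12], [-1.02, 1.25], [-3.03, 1.67], [-3.05, -0], [-3.03, 3.03]. Speed limits (rad/s): [2.39, 2.39, 3.01, 3.14, 3.14, 3.14].

### API

Orientations are given as [roll, pitch, yaw] about the fixed x, y, z axes, in that order (R = Rz(yaw) Ry(pitch) Rx(roll)).
In Python, from station import arm gives the robot as it stands.
- The arm moves only by the tool jog_arm, never from a script. Its argument "motion" is a list of rows, each an object of numbers: "dx", "dy", "dz": the shift along the tool's x, y, z in m; "twist": the turn about the tool's x in degrees. In form: [{"dx": .., "dy": .., "dz": .., "twist": ..}, ...]. A call has 1 to 20 rows; each row is the pose to reach, as a shift and turn from the pose commanded when the call began, along the tool's axes at that moment; what a row does not reach only later rows make up. A row lasts 1/12 s, in which the tool goes at most 41.7 mm and 7.16 degrees, less where a joint would pass 70% of its speed; a pose out of reach is approached as far as the arm can. A call with a gripper value outside its range is refused whole. "gripper" is the finger opening in m, from 0 to 0.0876, set as the call begins (left out, the last holds). The fingers move at their own pace and stop on an object; "newtons" is the grip in N (left out, the last holds). Time passes only in rows, so rows that repeat a pose let the fingers close. It gives the time, the measured TCP pose, the force and the opening at its end, in the units of the state.
- arm.get_state(): the state, without advancing time (a new reading comes with each control period).
- arm.grab_frame(name): name is "scene" or "top"; returns the picture (480x640x3 uint8, red, green, blue); there is no depth.
- arm.camera_model(name): a dict with "camera_matrix" (3x3 intrinsics, pixels), "eye" and "attitude" of the camera in the world. Camera axes: x right, y down, z forward; pixel columns grow to the right and rows downward; lengths in m; the calibration is good to about 2 mm. A picture is of the moment at which its call begins. camera_model takes no time and is no camera call.
- arm.job_done(): hands the job in, once; it reports no verdict.
The state is a dict: "t": time; "q": joint angles; "qd": joint speeds; "joint_efforts": joint torques, N m; "eef_pos": TCP position; "ee_rot": TCP orientation; "force": force on the tool from outside, world axes, zero at the start; "moment": the same for the moment, N m; "width": finger opening in m.
Only numpy, scipy, OpenCV 4.12 (cv2) and the standard library are available. Lean on these libraries where they do the work, as an engineer would, in place of code of your own. Each camera call takes 0.05 s, during which the arm holds its last target.

## Working session

There is one attempt and no reset: what is moved stays moved. The work goes in short steps, Python scripts to look and compute and a tool call to move; the robot and the scene stay as the last step left them, time stands still between calls to the robot, and variables do not carry over. Pictures are saved under pics/ and viewed, and the job is handed in when it is done.

Besides the shell and the picture viewer there is one more tool, called after "Call:" as name(argument=value, ...), one argument or row to a line, values as JSON. jog_arm: Moves the arm, as the interface text tells. Its arguments: {"type":"object","properties":{"motion":{"type":"array"},"gripper":{"type":"number"},"newtons":{"type":"number"}},"required":["motion"]}

```bash
mkdir -p pics
python3 - <<'E'
from station import arm
import cv2
print(arm.get_state())
for n in("scene","top"):
    m=arm.camera_model(n);print(n,m)
    cv2.imwrite(f"pics/{n}0.png",arm.grab_frame(n)[:,:,::-1])
E
```

```text
{'t': 0.0, 'q': array([-9.68922240e-01,  3.59398076e-01,  1.10432752e-02, -3.46549555e-04,
       -1.22408770e+00, -2.88113972e-01]), 'qd': array([ 0.00120647, -0.00042536,  0.00049458, -0.00105538,  0.00041181,
        0.00050498]), 'joint_efforts': array([ 1.29330406e-04, -5.82717454e+01,  2.93064559e+01,  6.99774563e+00,
        6.90743953e-03, -1.82547210e-04]), 'eef_pos': array([ 0.20816574, -0.64160002,  0.2366093 ]), 'ee_rot': array([0.09276608, 1.56911822, 1.97720449]), 'force': array([0.24814194, 0.16396569, 0.09817323]), 'moment': array([ 0.05495023, -0.02464008, -0.00466777]), 'width': 0.08758774996230219}
scene {'camera_matrix': array([[452.28284922,   0.        , 324.36137585],
       [  0.        , 452.28284922, 242.43256014],
       [  0.        ,   0.        ,   1.        ]]), 'eye': array([ 1.00536197, -0.5325315 ,  1.19033535]), 'attitude': array([-2.56251922e+00, -6.58008276e-05,  6.23957146e-01])}
top {'camera_matrix': array([[486.29929438,   0.        , 315.94297928],
       [  0.        , 486.29929438, 240.09221426],
       [  0.        ,   0.        ,   1.        ]]), 'eye': array([0.39710484, 0.04722361, 1.14522164]), 'attitude': array([-2.94317215, -0.02065416, -1.575287  ])}
```

View pics/scene0.png

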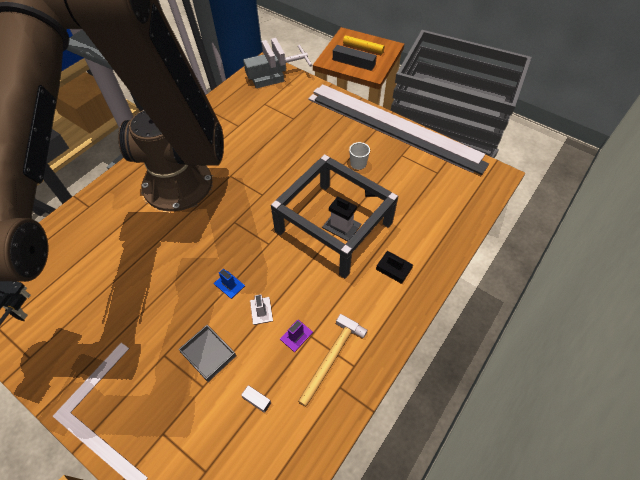

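View pics/top0.png

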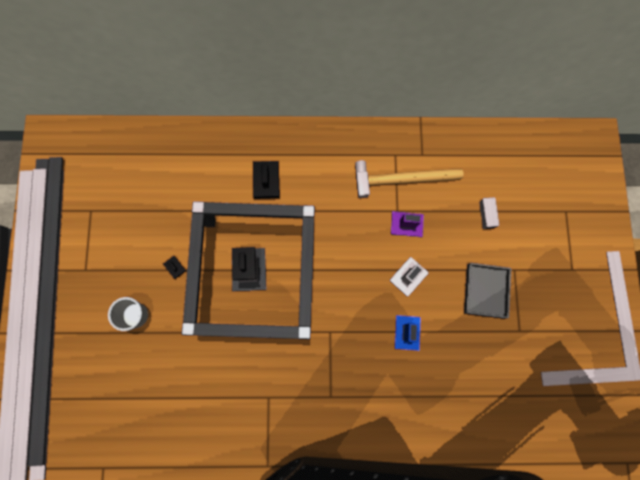

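The scene view shows the frame around (335,215) with the capped post at (342,215). The steel plate is at (261,309) between the blue plate (229,283) and the purple one (296,335), and the tray is at (208,353). In the top view these are: frame (249,270), cap (246,266), plate (410,276), tray (488,291). Loose look-alike caps lie at (266,180) and (175,267).

```bash
cat > h.py <<'E'
import numpy as np,cv2
from scipy.spatial.transform import Rotation as R
from station import arm
M={n:arm.camera_model(n) for n in("scene","top")}
def ray(n,uv):
    m=M[n];uv=np.atleast_2d(np.array(uv,float))
    d=np.c_[uv,np.ones(len(uv))]@np.linalg.inv(m["camera_matrix"]).T
    return m["eye"],d@R.from_euler("xyz",m["attitude"]).as_matrix().T
def plane(n,uv,z):
    o,d=ray(n,uv);return o+d*((z-o[2])/d[:,2])[:,None]
def proj(n,p):
    m=M[n];p=np.atleast_2d(p)
    c=(p-m["eye"])@R.from_euler("xyz",m["attitude"]).as_matrix()
    c=c@m["camera_matrix"].T;return c[:,:2]/c[:,2:]
E
python3 - <<'E'
from h import *
print(plane("top",[[249,270]],0.14),plane("top",[[410,276]],0),plane("top",[[488,291]],0.0))
t=cv2.imread("pics/top0.png");s=cv2.imread("pics/scene0.png")
a=cv2.resize(t[195:345,175:325],None,fx=4,fy=4,interpolation=cv2.INTER_CUBIC)
cv2.imwrite("pics/cf.png",a)
cv2.imwrite("pics/cp.png",cv2.resize(t[240:330,380:520],None,fx=5.5,fy=5.5,interpolation=cv2.INTER_CUBIC))
cv2.imwrite("pics/sf.png",cv2.resize(s[150:280,265:405],None,fx=4.5,fy=4.5,interpolation=cv2.INTER_CUBIC))
cv2.imwrite("pics/sp.png",cv2.resize(s[270:390,170:310],None,fx=5,fy=5,interpolation=cv2.INTER_CUBIC))
E
```

```text
[[0.53584883 0.16491992 0.14      ]] [[ 0.54017448 -0.20070082  0.        ]] [[ 0.50408742 -0.38484818  0.        ]]
```

View pics/cf.png

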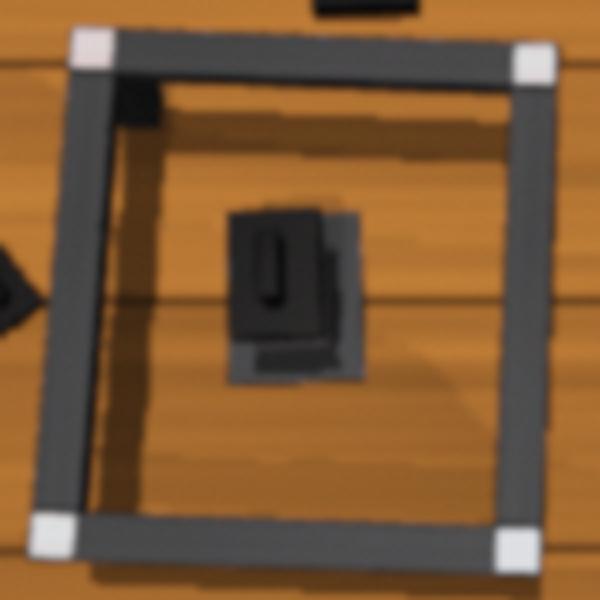

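View pics/cp.png

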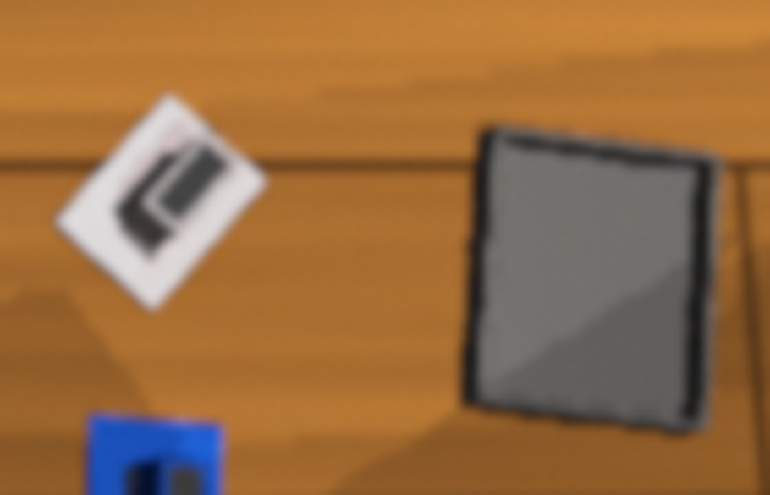

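View pics/sf.png

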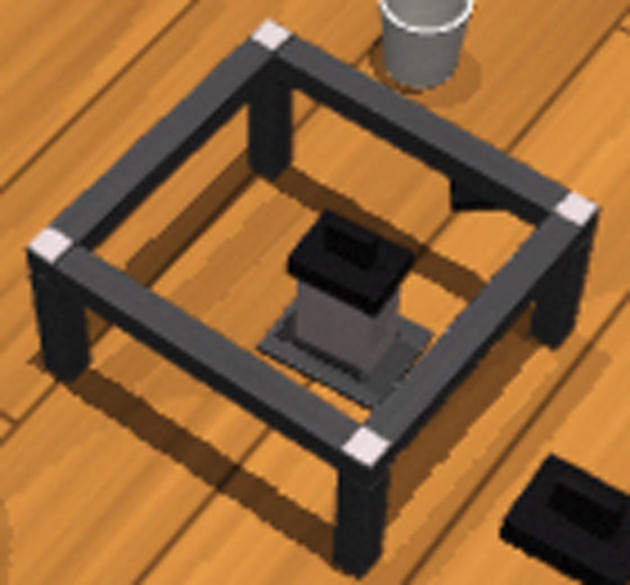

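View pics/sp.png

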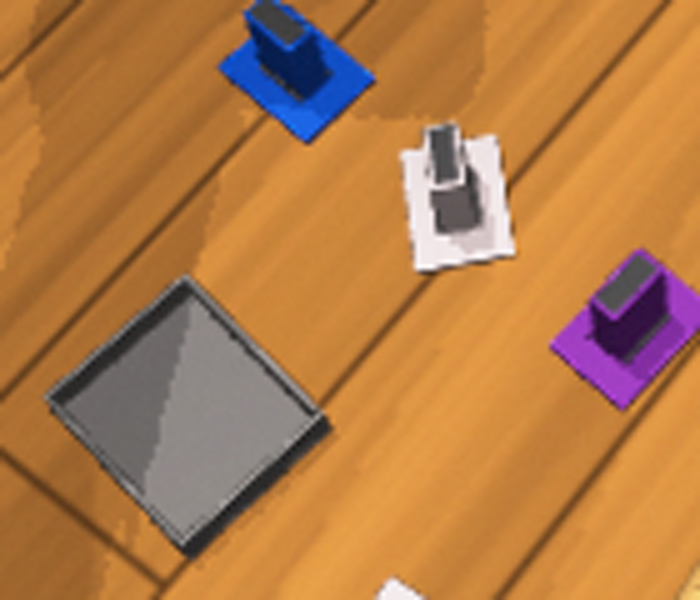

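Run:
```python
from h import *
t=cv2.imread("pics/top0.png");s=cv2.imread("pics/scene0.png")
def rect(p):
    (c,wh,a)=cv2.minAreaRect((p[:,:2]*1000).astype(np.float32))
    b=cv2.boxPoints((c,wh,a)); e=b[1]-b[0]; f=b[2]-b[1]
    l=e if np.hypot(*e)>np.hypot(*f) else f
    return np.round(np.array(c),1),np.round(wh,1),round(np.degrees(np.arctan2(l[1],l[0]))%180,1)
def big(mask,roi):
    m=np.zeros_like(mask);x0,y0,x1,y1=roi;m[y0:y1,x0:x1]=mask[y0:y1,x0:x1]
    cs,_=cv2.findContours(m,cv2.RETR_EXTERNAL,cv2.CHAIN_APPROX_NONE);c=max(cs,key=cv2.contourArea)
    return c[:,0].astype(float)
K=4
def up(i): return cv2.resize(i,None,fx=K,fy=K,interpolation=cv2.INTER_CUBIC)
def un(c): return (c+0.5)/K-0.5
hs={}
for n,i in(("top",t),("scene",s)):
    u=up(i);h=cv2.cvtColor(u,cv2.COLOR_BGR2HSV);hs[n]=h
    white=((h[...,1]<60)&(h[...,2]>150)).astype(np.uint8)*255
    low=((h[...,1]<90)).astype(np.uint8)*255
    R4={"top":dict(plate=(385,250,435,302),tray=(455,255,520,328)),"scene":dict(plate=(245,290,278,330),tray=(172,320,243,388))}[n]
    for k,r in R4.items():
        c=un(big(low if k=="tray" else white,[v*K for v in r]))
        for z in ([0.006] if k=="plate" else [0.025,0.0]):print(n,k,z,*rect(plane(n,c,z)))
    # frame white corners
    r={"top":(175,195,325,345),"scene":(265,145,405,280)}[n]
    m=np.zeros_like(white);m[r[1]*K:r[3]*K,r[0]*K:r[2]*K]=white[r[1]*K:r[3]*K,r[0]*K:r[2]*K]
    nn,_,st,ce=cv2.connectedComponentsWithStats(m)
    P=[ce[j] for j in range(1,nn) if 300<st[j,4]<3500];print(n,len(P),[st[j,4] for j in range(1,nn)])
    P=plane(n,un(np.array(P)),0.14);print(np.round(P[:,:2]*1000,1),(P[:,:2].mean(0)*1000).round(1), rect(P))
# cap + foot
h=hs["top"];v=h[...,2];sat=h[...,1]
roi=[x*K for x in(222,240,280,300)]
foot=((sat<110)&(v<110)).astype(np.uint8)*255
c=un(big(foot,roi));
cap=(v<45).astype(np.uint8)*255
print(v[250*K:285*K:8*K,228*K:270*K:3*K])
capc=un(big(cap,roi));print("cap mask",rect(plane("top",capc,0.104)))
print("foot mask",rect(plane("top",c,0.006)))
```

```text
top plate 0.006 [ 539.5 -196.5] [57.6 78.3] 137.3
top tray 0.025 [ 503.9 -374.6] [102.3 118.9] 172.4
top tray 0.0 [ 506.2 -384. ] [104.6 121.5] 172.4
top 4 [np.int32(1647), np.int32(1665), np.int32(1947), np.int32(1918)]
[[672.2 277.2]
 [663.9  41.6]
 [416.9 286.4]
 [408.6  50.7]] [540.4 164. ] (array([540.4, 164. ]), array([235.8, 255.5]), np.float32(178.0))
scene plate 0.006 [ 536.2 -192.2] [55.9 89. ] 137.3
scene tray 0.025 [ 510.2 -378.1] [ 98.5 126.4] 172.7
scene tray 0.0 [ 499.6 -374.8] [100.6 129.2] 172.7
scene 5 [np.int32(901), np.int32(499), np.int32(614), np.int32(654), np.int32(825)]
[[493.4 369.6]
 [417.2 286.6]
 [672.1 277.5]
 [409.1  51.6]
 [663.9  42.9]] [531.1 205.6] (array([542.1, 207.5]), array([320.8, 255.1]), np.float32(88.0))
[[186 158  35  35  35  36  36  37  38  39  64  69  88 187]
 [184 153  35  36  30  34  22  38  40  28  39  67  87 175]
 [188 159  38  37  34  38  23  41  41  28  31  68  79 177]
 [157 129  39  40  41  40  41  41  42  34  29  64  74 152]
 [175 157  74  73  53  51  49  49  48  47  43  77  76 155]]
cap mask (array([546.6, 175.4]), array([84.9, 57.9]), np.float32(1.0))
foot mask (array([557.9, 181.6]), array([102.3,  78.6]), np.float32(1.7))
```

Run:
```python
from h import *
t=cv2.imread("pics/top0.png");s=cv2.imread("pics/scene0.png")
def up(i,r,k):
    a=cv2.resize(i[r[1]:r[3],r[0]:r[2]],None,fx=k,fy=k,interpolation=cv2.INTER_CUBIC)
    return cv2.LUT(a,np.clip(255*(np.arange(256)/110.)**.6,0,255).astype(np.uint8))
cv2.imwrite("pics/z1.png",up(t,(225,240,275,295),10))
cv2.imwrite("pics/z2.png",up(s,(320,190,370,245),10))
```

```text
(no output)
```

View pics/z1.png

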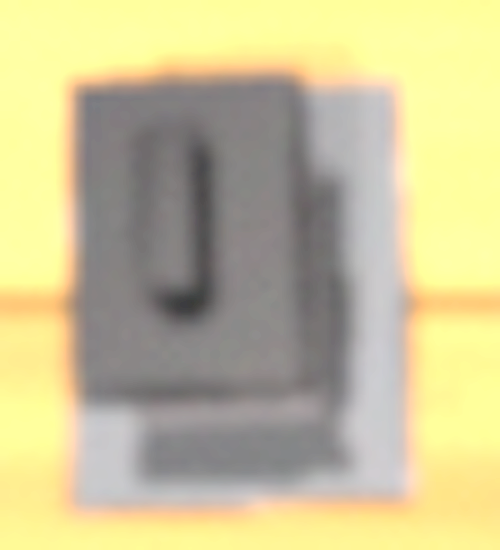

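View pics/z2.png

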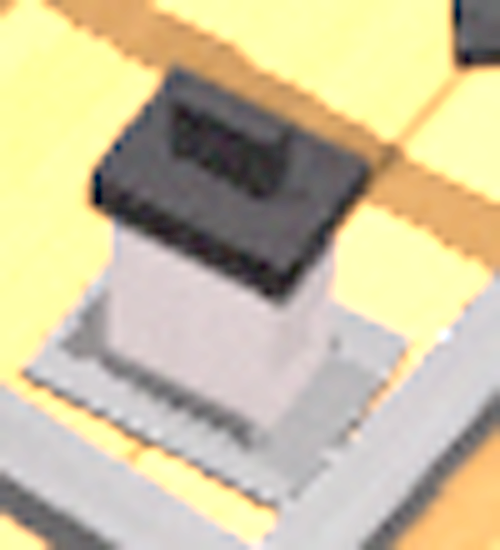

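Run:
```python
from h import *
T=lambda a:np.array(a)/10+[225-.45,240-.45]
S=lambda a:np.array(a)/10+[320-.45,190-.45]
def show(l,P):
    P=P[:,:2]*1000;d=np.diff(np.r_[P,P[:1]],axis=0)
    print(l,P.mean(0).round(1),"diag mids",((P[0]+P[2])/2).round(1),np.hypot(*d.T).round(1),np.degrees(np.arctan2(d[:,1],d[:,0])).round(1)%90)
show("cap top",plane("top",T([[75,88],[300,75],[303,383],[78,390]]),.104))
show("cap scn",plane("scene",S([[95,178],[178,68],[372,160],[285,268]]),.104))
show("foot top",plane("top",T([[75,90],[393,85],[408,495],[75,502]]),.006))
P=plane("scene",S([[22,370],[290,500],[408,340]]),.006);show("foot scn",np.r_[P,[P[0]+P[2]-P[1]]])
show("tab top",plane("top",T([[145,125],[195,125],[195,290],[148,292]]),.132))
show("tab scn",plane("scene",S([[172,108],[190,93],[290,135],[275,160]]),.132))
```

```text
cap top [556.4 181.4] diag mids [556.  181.6] [48.7 67.2 48.1 65.8] [3.3 1.7 1.7 2.2]
cap scn [559.3 182.5] diag mids [560.  182.4] [49.8 68.3 49.1 65.8] [4.6 4.2 1.6 4.9]
foot top [557.5 182.2] diag mids [557.6 181.7] [75.3 97.6 77.5 97.8] [0.9 3.  1.1 1.7]
foot scn [557.6 181.5] diag mids [557.6 181.5] [98.  73.4 98.  73.4] [5.1 3.  5.1 3. ]
tab top [557.5 181.8] diag mids [557.6 182. ] [10.5 35.1  9.8 35.5] [0.  1.4 2.4 2.5]
tab scn [561.4 177.5] diag mids [560.7 178.2] [ 7.9 33.4 10.5 35.9] [82.   7.4  9.1  2.8]
```

```bash
cat >> h.py <<'E'
def st():
    s=arm.get_state();Rm=R.from_euler("xyz",s["ee_rot"]).as_matrix();return s,Rm
def go(p,ang):
    "tcp target p (m), jaw direction ang deg (mod 180)"
    s,Rm=st()
    d=Rm.T@(np.array(p)-s["eef_pos"])
    z=Rm[:,2];cur=np.degrees(np.arctan2(z[1],z[0]))
    tw=-(ang-cur)  # tool x is down
    tw=[(tw+90)%180-90]
    tw+= [tw[0]-180*np.sign(tw[0])]
    print("t",s["t"],"tcp",s["eef_pos"].round(4),"down",Rm[:,0].round(4),"jaw",round(cur,1),"q",s["q"].round(3),"F",s["force"].round(2),"w",round(s["width"],4))
    print("shift",d.round(4),"twist",np.round(tw,1))
E
python3 -c "
from h import *
go([.5576,.1818,.24],92.3)
print(st()[1].round(3))"
```

```text
t 0.1 tcp [ 0.2082 -0.6416  0.2367] down [-6.0e-04  1.4e-03 -1.0e+00] jaw 108.0 q [-0.969  0.359  0.011 -0.    -1.224 -0.288] F [-0.12 -0.34 -0.8 ] w 0.0876
shift [-0.0024 -0.5865  0.6754] twist [  15.7 -164.3]
[[-0.001 -0.951 -0.309]
 [ 0.001 -0.309  0.951]
 [-1.     0.     0.001]]
```

Call:
jog_arm(
  motion=[
    {"dx": -0.01, "dy": -0.5865, "dz": 0.6755, "twist": 15.7},
    {"dx": -0.01, "dy": -0.5865, "dz": 0.6755, "twist": 15.7},
    {"dx": -0.01, "dy": -0.5865, "dz": 0.6755, "twist": 15.7},
    {"dx": -0.01, "dy": -0.5865, "dz": 0.6755, "twist": 15.7},
    {"dx": -0.01, "dy": -0.5865, "dz": 0.6755, "twist": 15.7},
    {"dx": -0.01, "dy": -0.5865, "dz": 0.6755, "twist": 15.7},
    {"dx": -0.01, "dy": -0.5865, "dz": 0.6755, "twist": 15.7},
    {"dx": -0.01, "dy": -0.5865, "dz": 0.6755, "twist": 15.7},
    {"dx": -0.01, "dy": -0.5865, "dz": 0.6755, "twist": 15.7},
    {"dx": -0.01, "dy": -0.5865, "dz": 0.6755, "twist": 15.7},
    {"dx": -0.01, "dy": -0.5865, "dz": 0.6755, "twist": 15.7},
    {"dx": -0.01, "dy": -0.5865, "dz": 0.6755, "twist": 15.7},
    {"dx": -0.01, "dy": -0.5865, "dz": 0.6755, "twist": 15.7},
    {"dx": -0.01, "dy": -0.5865, "dz": 0.6755, "twist": 15.7},
    {"dx": -0.01, "dy": -0.5865, "dz": 0.6755, "twist": 15.7},
    {"dx": -0.01, "dy": -0.5865, "dz": 0.6755, "twist": 15.7},
    {"dx": -0.01, "dy": -0.5865, "dz": 0.6755, "twist": 15.7},
    {"dx": -0.01, "dy": -0.5865, "dz": 0.6755, "twist": 15.7},
    {"dx": -0.01, "dy": -0.5865, "dz": 0.6755, "twist": 15.7},
    {"dx": -0.01, "dy": -0.5865, "dz": 0.6755, "twist": 15.7},
  ],
  gripper=0.0876,
)

```text
t: 1.77
eef_pos: [0.5336, 0.1266, 0.2468]
ee_rot: [1.123, 1.571, 2.734]
force: [0.5, -1.2, 1.5]
width: 0.0873
```

```bash
python3 -c "
from h import *
go([.5576,.1818,.24],92.3)"
```

```text
t 1.7667 tcp [0.5336 0.1266 0.2468] down [-2.e-04  1.e-04 -1.e+00] jaw 92.3 q [ 0.59   0.145 -0.255 -0.    -1.172 -2.121] F [ 0.49 -1.22  1.47] w 0.0873
shift [ 0.0068 -0.0262  0.0542] twist [   0. -180.]
```

Call:
jog_arm(
  motion=[
    {"dx": 0.007, "dy": -0.0262, "dz": 0.0542},
    {"dx": 0.007, "dy": -0.0262, "dz": 0.0542},
    {"dx": 0.007, "dy": -0.0262, "dz": 0.0542},
    {"dx": 0.007, "dy": -0.0262, "dz": 0.0542},
  ],
  gripper=0.05,
)

```text
invalid input
```

```bash
python3 -c "
from h import *
go([.5576,.1818,.1175],92.3)
cv2.imwrite('pics/s1.png',arm.grab_frame('scene')[:,:,::-1])
cv2.imwrite('pics/t1.png',arm.grab_frame('top')[:,:,::-1])"
```

```text
t 1.7667 tcp [0.5336 0.1266 0.2468] down [-2.e-04  1.e-04 -1.e+00] jaw 92.3 q [ 0.59   0.145 -0.255 -0.    -1.172 -2.121] F [ 0.49 -1.22  1.47] w 0.0873
shift [ 0.1293 -0.0263  0.0542] twist [   0. -180.]
```

View pics/s1.png

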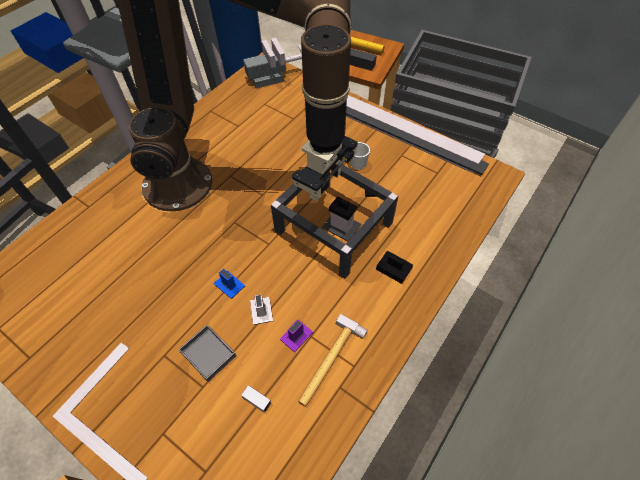

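The view shows the gripper at about (325,175), just short of the post. The last move was refused, probably because it had no twist field.

Call:
jog_arm(
  motion=[
    {"dx": 0.007, "dy": -0.0262, "dz": 0.0542, "twist": 0},
    {"dx": 0.007, "dy": -0.0262, "dz": 0.0542, "twist": 0},
    {"dx": 0.007, "dy": -0.0262, "dz": 0.0542, "twist": 0},
    {"dx": 0.007, "dy": -0.0262, "dz": 0.0542, "twist": 0},
  ],
  gripper=0.05,
)

```text
t: 2.2
eef_pos: [0.5572, 0.1801, 0.2387]
ee_rot: [2.083, 1.569, -2.589]
force: [-0.1, 0.3, 0.1]
width: 0.0666
```

```bash
python3 -c "
from h import *
go([.5576,.1818,.1175],92.3)
cv2.imwrite('pics/s2.png',cv2.resize(arm.grab_frame('scene')[100:300,240:420,::-1],None,fx=3,fy=3))"
```

```text
t 2.2 tcp [0.5572 0.1801 0.2387] down [-0.0018 -0.0011 -1.    ] jaw 92.3 q [ 0.646  0.213 -0.188 -0.    -1.172 -2.176] F [-0.05  0.34  0.06] w 0.0666
shift [ 0.1212 -0.0007  0.0018] twist [   0. -180.]
```

View pics/s2.png

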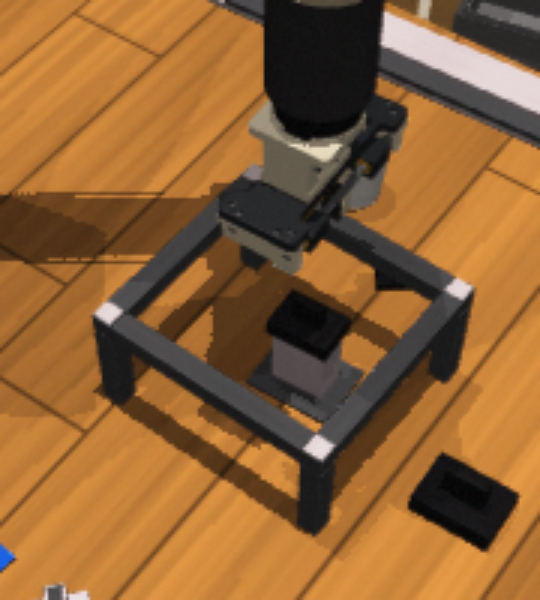

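Call:
jog_arm(
  motion=[
    {"dx": 0.02, "dy": -0.0007, "dz": 0.0015, "twist": 0},
    {"dx": 0.04, "dy": -0.0007, "dz": 0.0015, "twist": 0},
    {"dx": 0.06, "dy": -0.0007, "dz": 0.0015, "twist": 0},
    {"dx": 0.08, "dy": -0.0007, "dz": 0.0015, "twist": 0},
    {"dx": 0.09, "dy": -0.0007, "dz": 0.0015, "twist": 0},
    {"dx": 0.1, "dy": -0.0007, "dz": 0.0015, "twist": 0},
    {"dx": 0.11, "dy": -0.0007, "dz": 0.0015, "twist": 0},
    {"dx": 0.115, "dy": -0.0007, "dz": 0.0015, "twist": 0},
    {"dx": 0.1195, "dy": -0.0007, "dz": 0.0015, "twist": 0},
    {"dx": 0.1195, "dy": -0.0007, "dz": 0.0015, "twist": 0},
    {"dx": 0.1195, "dy": -0.0007, "dz": 0.0015, "twist": 0},
  ],
)

```text
t: 3.17
eef_pos: [0.5584, 0.1813, 0.1207]
ee_rot: [-1.278, 1.57, 0.332]
force: [-0.6, 0.3, -0.1]
width: 0.0499
```

```bash
python3 -c "
from h import *
go([.5576,.1818,.119],92.3)
cv2.imwrite('pics/s3.png',cv2.resize(arm.grab_frame('scene')[130:290,250:420,::-1],None,fx=4,fy=3.7))"
```

```text
t 3.1667 tcp [0.5584 0.1813 0.1207] down [ 4.e-04  2.e-04 -1.e+00] jaw 92.3 q [ 0.647  0.317 -0.34   0.    -0.914 -2.178] F [-0.63  0.29 -0.06] w 0.0499
shift [0.0017 0.0007 0.0006] twist [ -0. 180.]
```

View pics/s3.png

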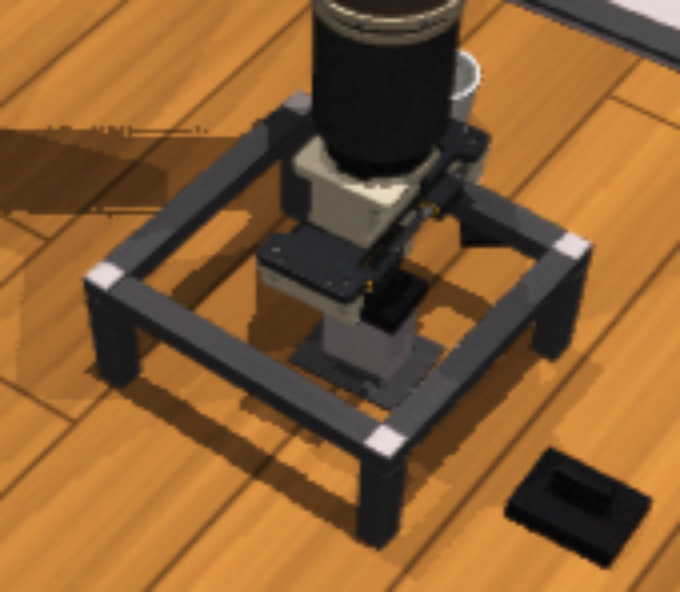

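The gripper stands over the cap with no contact force, so I'll close on the tab.

Call:
jog_arm(
  motion=[
    {"dx": 0.0015, "dy": 0, "dz": 0.0005, "twist": 0},
    {"dx": 0.0015, "dy": 0, "dz": 0.0005, "twist": 0},
    {"dx": 0.0015, "dy": 0, "dz": 0.0005, "twist": 0},
    {"dx": 0.0015, "dy": 0, "dz": 0.0005, "twist": 0},
    {"dx": 0.0015, "dy": 0, "dz": 0.0005, "twist": 0},
    {"dx": 0.0015, "dy": 0, "dz": 0.0005, "twist": 0},
    {"dx": 0.0015, "dy": 0, "dz": 0.0005, "twist": 0},
    {"dx": 0.0015, "dy": 0, "dz": 0.0005, "twist": 0},
    {"dx": 0.0015, "dy": 0, "dz": 0.0005, "twist": 0},
    {"dx": 0.0015, "dy": 0, "dz": 0.0005, "twist": 0},
  ],
  gripper=0.0,
  newtons=20,
)

```text
t: 4.05
eef_pos: [0.5581, 0.1817, 0.1189]
ee_rot: [-0.977, 1.571, 0.633]
force: [-0.7, -0.3, 1.3]
width: 0.0117
```

Call:
jog_arm(
  motion=[
    {"dx": -0.008, "dy": 0, "dz": 0, "twist": 0},
    {"dx": -0.02, "dy": 0, "dz": 0, "twist": 0},
    {"dx": -0.04, "dy": 0, "dz": 0, "twist": 0},
    {"dx": -0.06, "dy": 0, "dz": 0, "twist": 0},
    {"dx": -0.08, "dy": 0, "dz": 0, "twist": 0},
    {"dx": -0.1, "dy": 0, "dz": 0, "twist": 0},
    {"dx": -0.12, "dy": 0, "dz": 0, "twist": 0},
    {"dx": -0.13, "dy": 0, "dz": 0, "twist": 0},
    {"dx": -0.14, "dy": 0, "dz": 0, "twist": 0},
    {"dx": -0.14, "dy": 0, "dz": 0, "twist": 0},
    {"dx": -0.14, "dy": 0, "dz": 0, "twist": 0},
  ],
)

```text
t: 4.97
eef_pos: [0.5579, 0.1816, 0.2585]
ee_rot: [0.866, 1.57, 2.476]
force: [0.2, 0.1, -1.1]
width: 0.0118
```

```bash
python3 -c "
from h import *
go([.505,-.377,.26],82.5)
go([.505,-.377,.26],-7.5)
cv2.imwrite('pics/s4.png',cv2.resize(arm.grab_frame('scene')[80:290,240:420,::-1],None,fx=3,fy=2.8))"
```

```text
t 4.9667 tcp [0.5579 0.1816 0.2585] down [-3.e-04  2.e-04 -1.e+00] jaw 92.3 q [ 0.648  0.202 -0.157 -0.    -1.213 -2.179] F [ 0.18  0.12 -1.08] w 0.0118
shift [-0.0016  0.075  -0.5561] twist [   9.8 -170.2]
t 4.9667 tcp [0.5579 0.1816 0.2585] down [-3.e-04  2.e-04 -1.e+00] jaw 92.3 q [ 0.648  0.202 -0.157 -0.    -1.213 -2.179] F [ 0.18  0.12 -1.08] w 0.0118
shift [-0.0016  0.075  -0.5561] twist [-80.2  99.8]
```

View pics/s4.png

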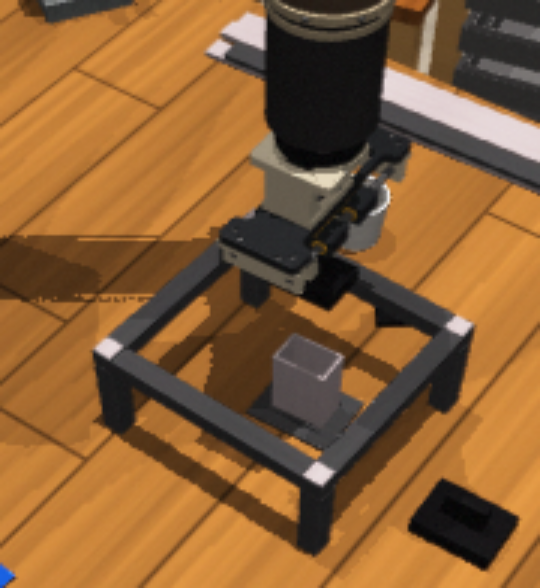

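The cap is clear of the tube: it hangs at about (330,285) in the crop, with the open mouth at (308,358). Next, carry it to the tray.

Call:
jog_arm(
  motion=[
    {"dx": 0, "dy": 0.002, "dz": -0.015, "twist": 0},
    {"dx": 0, "dy": 0.006, "dz": -0.045, "twist": 0},
    {"dx": 0, "dy": 0.011, "dz": -0.08, "twist": 0},
    {"dx": 0, "dy": 0.016, "dz": -0.117, "twist": 0},
    {"dx": 0, "dy": 0.021, "dz": -0.155, "twist": 1},
    {"dx": 0, "dy": 0.026, "dz": -0.192, "twist": 2},
    {"dx": 0, "dy": 0.031, "dz": -0.23, "twist": 3},
    {"dx": 0, "dy": 0.036, "dz": -0.267, "twist": 4},
    {"dx": 0, "dy": 0.041, "dz": -0.305, "twist": 5},
    {"dx": 0, "dy": 0.046, "dz": -0.342, "twist": 6},
    {"dx": 0, "dy": 0.051, "dz": -0.38, "twist": 7},
    {"dx": 0, "dy": 0.056, "dz": -0.417, "twist": 8},
    {"dx": 0, "dy": 0.061, "dz": -0.455, "twist": 9},
    {"dx": 0, "dy": 0.066, "dz": -0.49, "twist": 9.8},
    {"dx": 0, "dy": 0.07, "dz": -0.52, "twist": 9.8},
    {"dx": 0, "dy": 0.073, "dz": -0.543, "twist": 9.8},
    {"dx": 0, "dy": 0.075, "dz": -0.556, "twist": 9.8},
    {"dx": 0, "dy": 0.075, "dz": -0.556, "twist": 9.8},
    {"dx": 0, "dy": 0.075, "dz": -0.556, "twist": 9.8},
  ],
)

```text
t: 6.6
eef_pos: [0.5044, -0.3773, 0.2576]
ee_rot: [1.229, 1.569, 2.667]
force: [-0.7, 1.0, 0.0]
width: 0.0119
```

```bash
python3 -c "
from h import *
go([.505,-.377,.041],82.5)
a=arm.grab_frame('top')[:,:,::-1];cv2.imwrite('pics/t5.png',a)
cv2.imwrite('pics/t5c.png',cv2.resize(a[240:300,220:280],None,fx=8,fy=8,interpolation=2))
a=arm.grab_frame('scene')[:,:,::-1];cv2.imwrite('pics/s5.png',a)
cv2.imwrite('pics/s5c.png',cv2.resize(a[190:250,315:375],None,fx=8,fy=8,interpolation=2))"
```

```text
t 6.6 tcp [ 0.5044 -0.3773  0.2576] down [-0.002  0.001 -1.   ] jaw 82.4 q [-0.333  0.275 -0.062 -0.    -1.236 -1.371] F [-0.68  0.99  0.  ] w 0.0119
shift [ 2.166e-01 -1.000e-03  2.000e-04] twist [-1.000e-01  1.799e+02]
```

View pics/t5.png

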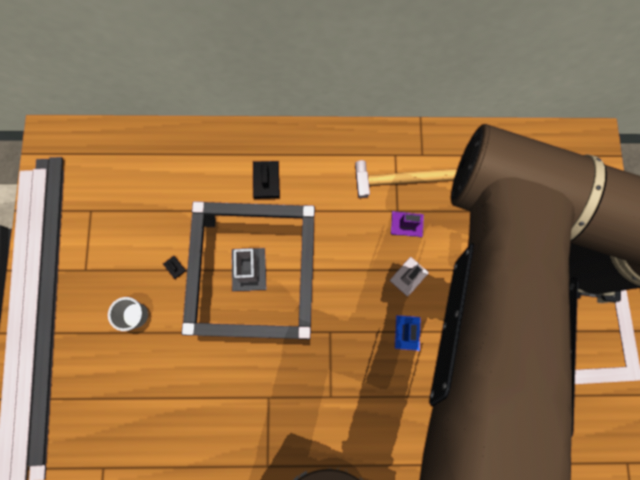

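View pics/s5.png

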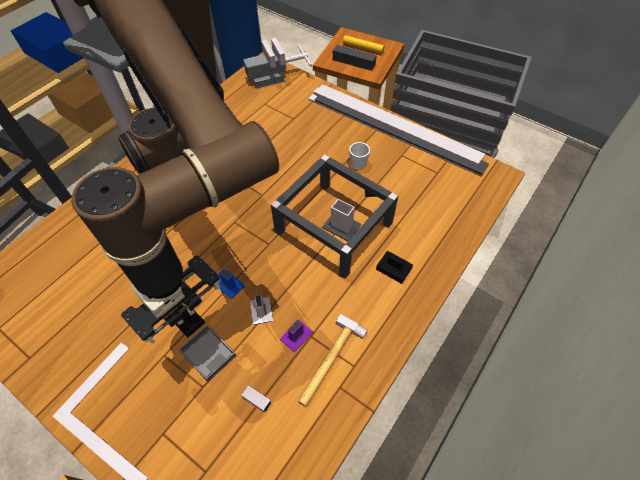

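View pics/t5c.png

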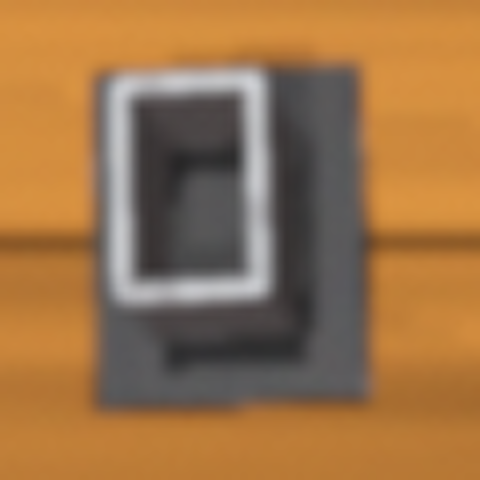

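View pics/s5c.png

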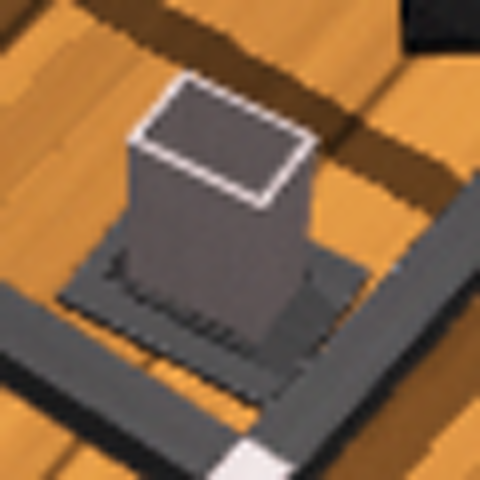

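Run:
```python
from h import *
from scipy.ndimage import gaussian_filter1d
for n,r in(("top",(228,244,262,284)),("scene",(325,194,362,220))):
    i=cv2.imread(f"pics/{n[0]}5.png");u=cv2.resize(i,None,fx=4,fy=4,interpolation=2);h=cv2.cvtColor(u,cv2.COLOR_BGR2HSV)
    for th in(110,140,165):
        w=((h[...,1]<60)&(h[...,2]>th)).astype(np.uint8);m=np.zeros_like(w);a,b,c,d=[4*v for v in r];m[b:d,a:c]=w[b:d,a:c]
        cs,_=cv2.findContours(m,0,1);c=np.vstack(cs)[:,0];P=plane(n,(c+.5)/4-.5,.1)[:,:2]*1000
        print(n,th,cv2.minAreaRect(P.astype(np.float32)))
```

```text
top 110 ((556.8743286132812, 175.44729614257812), (65.05850219726562, 63.44626998901367), 0.07667235285043716)
top 140 ((557.3644409179688, 182.94082641601562), (63.27901077270508, 43.196895599365234), 2.4463629722595215)
top 165 ((557.6856079101562, 182.77806091308594), (62.5921516418457, 41.602699279785156), 2.616115093231201)
scene 110 ((559.1913452148438, 181.83160400390625), (62.49072265625, 43.07758712768555), 2.940159559249878)
scene 140 ((558.46337890625, 182.41790771484375), (61.0693359375, 41.909393310546875), 3.0207090377807617)
scene 165 ((558.13525390625, 182.59921264648438), (60.43320083618164, 41.51268005371094), 3.0207090377807617)
```

Call:
jog_arm(
  motion=[
    {"dx": 0.025, "dy": 0, "dz": 0, "twist": 0},
    {"dx": 0.055, "dy": 0, "dz": 0, "twist": 0},
    {"dx": 0.085, "dy": 0, "dz": 0, "twist": 0},
    {"dx": 0.115, "dy": 0, "dz": 0, "twist": 0},
    {"dx": 0.145, "dy": 0, "dz": 0, "twist": 0},
    {"dx": 0.17, "dy": 0, "dz": 0, "twist": 0},
    {"dx": 0.185, "dy": 0, "dz": 0, "twist": 0},
    {"dx": 0.198, "dy": 0, "dz": 0, "twist": 0},
    {"dx": 0.208, "dy": 0, "dz": 0, "twist": 0},
    {"dx": 0.212, "dy": 0, "dz": 0, "twist": 0},
    {"dx": 0.214, "dy": 0, "dz": 0, "twist": 0},
    {"dx": 0.214, "dy": 0, "dz": 0, "twist": 0},
    {"dx": 0.214, "dy": 0, "dz": 0, "twist": 0},
  ],
)

```text
t: 7.78
eef_pos: [0.5059, -0.377, 0.0458]
ee_rot: [-1.889, 1.569, -0.449]
force: [0.4, 0.8, -1.1]
width: 0.0123
```

```bash
python3 -c "
from h import *
go([.505,-.377,.038],82.5)
a=arm.grab_frame('scene')[:,:,::-1];cv2.imwrite('pics/s6.png',cv2.resize(a[240:400,100:300],None,fx=4,fy=3.7))"
```

```text
t 7.7833 tcp [ 0.5059 -0.377   0.0458] down [ 1.2e-03 -6.0e-04 -1.0e+00] jaw 82.5 q [-0.331  0.464 -0.311  0.    -0.795 -1.37 ] F [ 0.4   0.78 -1.05] w 0.0123
shift [ 0.0078  0.0009 -0.0002] twist [   0. -180.]
```

View pics/s6.png

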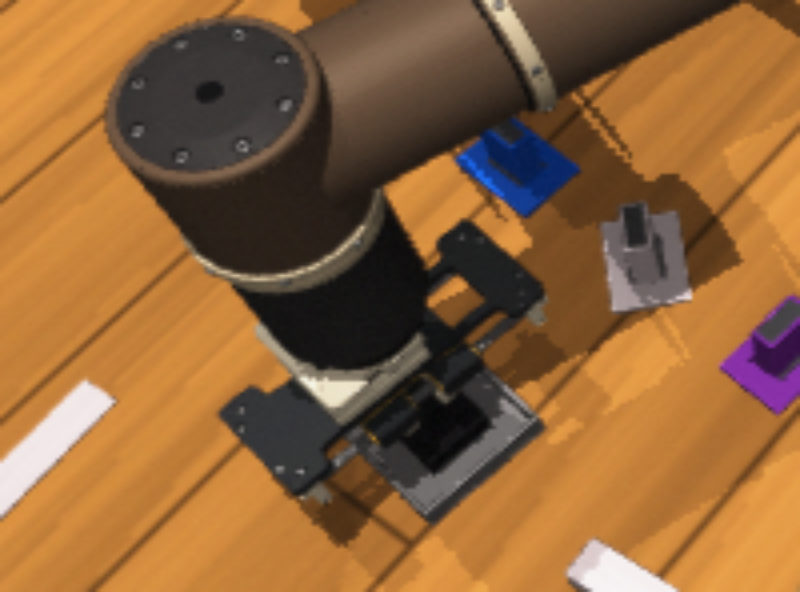

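The cap is inside the tray at about (450,425) in the crop, 7–8 mm above the floor. The post mouth measures (0.558, 0.1826), yaw about 2.7°, in both views. Lowering the last bit.

Call:
jog_arm(
  motion=[
    {"dx": 0.003, "dy": 0, "dz": 0, "twist": 0},
    {"dx": 0.005, "dy": 0, "dz": 0, "twist": 0},
    {"dx": 0.006, "dy": 0, "dz": 0, "twist": 0},
    {"dx": 0.007, "dy": 0, "dz": 0, "twist": 0},
    {"dx": 0.007, "dy": 0, "dz": 0, "twist": 0},
    {"dx": 0.007, "dy": 0, "dz": 0, "twist": 0},
  ],
)

```text
t: 8.33
eef_pos: [0.5052, -0.377, 0.0379]
ee_rot: [2.581, 1.571, -2.262]
force: [0.3, -0.6, 1.4]
width: 0.0116
```

Call:
jog_arm(
  motion=[
    {"dx": 0, "dy": 0, "dz": 0, "twist": 0},
    {"dx": 0, "dy": 0, "dz": 0, "twist": 0},
    {"dx": 0, "dy": 0, "dz": 0, "twist": 0},
    {"dx": 0, "dy": 0, "dz": 0, "twist": 0},
    {"dx": 0, "dy": 0, "dz": 0, "twist": 0},
    {"dx": 0, "dy": 0, "dz": 0, "twist": 0},
    {"dx": 0, "dy": 0, "dz": 0, "twist": 0},
    {"dx": -0.01, "dy": 0, "dz": 0, "twist": 0},
    {"dx": -0.03, "dy": 0, "dz": 0, "twist": 0},
    {"dx": -0.06, "dy": 0, "dz": 0, "twist": 0},
    {"dx": -0.09, "dy": 0, "dz": 0, "twist": 0},
    {"dx": -0.12, "dy": 0, "dz": 0, "twist": 0},
    {"dx": -0.15, "dy": 0, "dz": 0, "twist": 0},
    {"dx": -0.17, "dy": 0, "dz": 0, "twist": 0},
    {"dx": -0.18, "dy": 0, "dz": 0, "twist": 0},
  ],
  gripper=0.035,
)

```text
t: 9.58
eef_pos: [0.5063, -0.3776, 0.2226]
ee_rot: [-1.928, 1.565, -0.488]
force: [0.7, 0.3, 0.1]
width: 0.0347
```

```bash
python3 -c "
from h import *
go([.5395,-.1965,.22],47.3)
a=arm.grab_frame('scene')[:,:,::-1];cv2.imwrite('pics/s7.png',cv2.resize(a[240:400,100:300],None,fx=4,fy=3.7))"
```

```text
t 9.5833 tcp [ 0.5063 -0.3776  0.2226] down [ 0.005  -0.0026 -1.    ] jaw 82.5 q [-3.320e-01  2.940e-01 -1.160e-01  1.000e-03 -1.155e+00 -1.370e+00] F [0.74 0.27 0.11] w 0.0347
shift [ 0.0022 -0.0093  0.1839] twist [  35.2 -144.8]
```

View pics/s7.png

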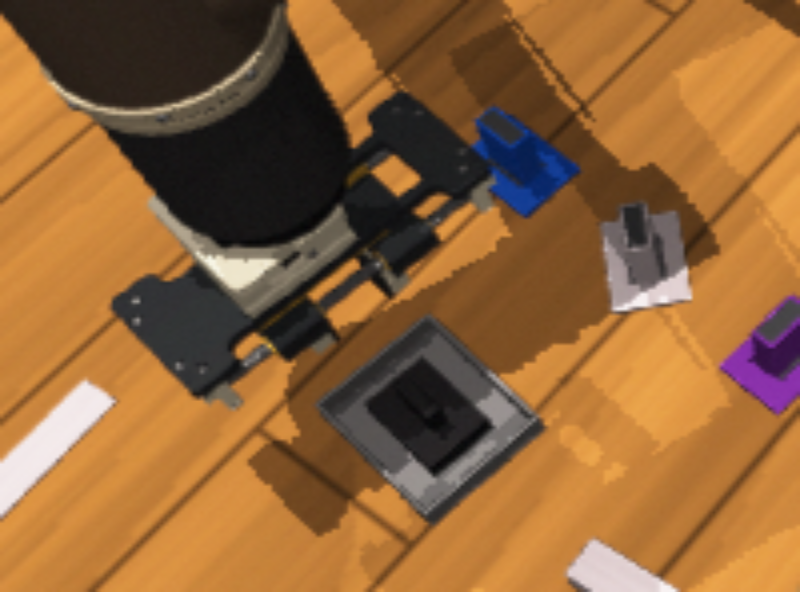

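The cap lies flat and centred in the tray, tab up (crop (430,415)). Now I'll check the stub top in both first pictures.

Run:
```python
from h import *
T=(np.array([[183,145],[228,165],[183,225],[145,200]])+2.25)/5.5-.5+[380,240]
S=(np.array([[423,128],[457,122],[467,185],[433,187]])+2)/5-.5+[170,270]
for n,c in(("top",T),("scene",S)):
    P=plane(n,c,.066)[:,:2]*1000;d=np.diff(np.r_[P,P[:1]],axis=0)
    print(n,P.mean(0).round(1),np.hypot(*d.T).round(1),(np.degrees(np.arctan2(d[:,1],d[:,0]))%180).round(1))
i=cv2.imread("pics/top0.png")[240:310,380:440]
cv2.imwrite("pics/stub.png",cv2.resize(i,None,fx=8,fy=8,interpolation=2))
i=cv2.imread("pics/scene0.png")[285:335,240:285]
cv2.imwrite("pics/stub2.png",cv2.resize(i,None,fx=10,fy=10,interpolation=2))
```

```text
top [ 538.  -194.6] [19.9 31.4 18.2 28. ] [ 65.4 141.5  55.8 143.8]
scene [ 542.3 -196. ] [18.8 39.  18.4 36.5] [ 47.  138.1  39.4 139.1]
```

View pics/stub.png

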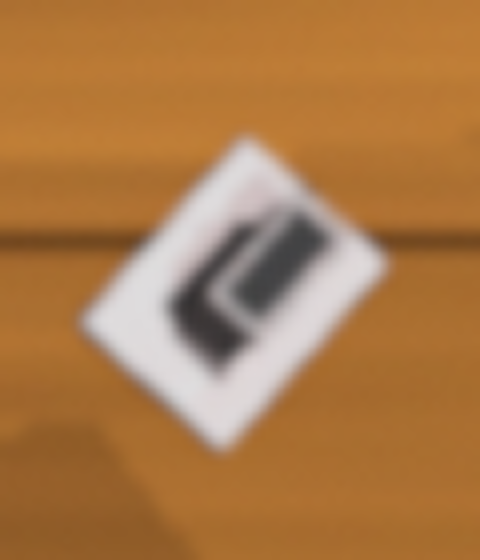

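View pics/stub2.png

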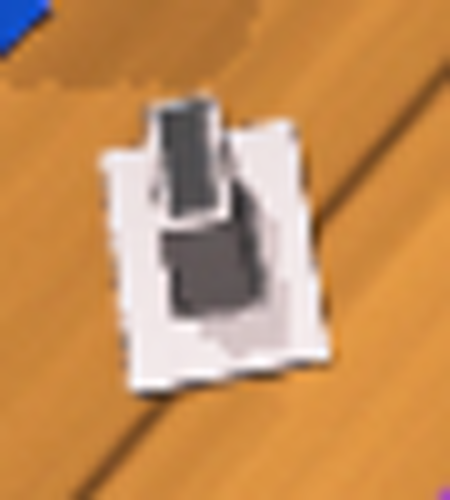

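Run:
```python
from h import *
def sh(l,n,c,k,o,z):
    c=(np.array(c)+.5)/k-.5+np.array(o);P=plane(n,c,z)[:,:2]*1000;d=np.diff(np.r_[P,P[:1]],axis=0)
    print(l,P.mean(0).round(1),np.hypot(*d.T).round(1),(np.degrees(np.arctan2(d[:,1],d[:,0]))%180).round(1))
sh("stub T","top",[[285,200],[338,242],[255,330],[208,288]],8,[380,240],.066)
sh("stub S","scene",[[147,100],[212,92],[228,215],[163,228]],10,[240,285],.066)
sh("plate T","top",[[247,135],[390,262],[223,452],[80,322]],8,[380,240],.006)
sh("plate S","scene",[[102,155],[293,120],[328,358],[133,385]],10,[240,285],.006)
```

```text
stub T [ 539.4 -194.6] [18.7 34.8 17.4 33.7] [ 50.4 135.3  47.1 137.5]
stub S [ 539.8 -195.6] [17.9 37.9 17.8 39.4] [ 43.6 136.7  48.3 136.9]
plate T [ 539.3 -196.9] [55.9 76.4 55.9 76.2] [ 47.  137.1  46.8 137.1]
plate S [ 540.4 -195.9] [55.6 75.6 54.7 72.7] [ 47.4 137.1  44.3 137.7]
```

Call:
jog_arm(
  motion=[
    {"dx": 0, "dy": -0.001, "dz": 0.02, "twist": 5},
    {"dx": 0, "dy": -0.003, "dz": 0.06, "twist": 12},
    {"dx": 0, "dy": -0.005, "dz": 0.1, "twist": 18},
    {"dx": 0, "dy": -0.007, "dz": 0.14, "twist": 24},
    {"dx": 0, "dy": -0.009, "dz": 0.17, "twist": 30},
    {"dx": 0, "dy": -0.0093, "dz": 0.184, "twist": 35.4},
    {"dx": 0, "dy": -0.0093, "dz": 0.184, "twist": 35.4},
    {"dx": 0, "dy": -0.0093, "dz": 0.184, "twist": 35.4},
    {"dx": 0, "dy": -0.0093, "dz": 0.184, "twist": 35.4},
  ],
  gripper=0.045,
)

```text
t: 10.38
eef_pos: [0.5382, -0.196, 0.2173]
ee_rot: [2.293, 1.57, 3.117]
force: [1.0, -0.2, -0.5]
width: 0.0451
```

```bash
python3 -c "
from h import *
go([.5397,-.1962,.043],47.1)
a=arm.grab_frame('scene')[:,:,::-1];cv2.imwrite('pics/s8.png',cv2.resize(a[220:400,150:350],None,fx=4,fy=3.3))"
```

```text
t 10.3833 tcp [ 0.5382 -0.196   0.2173] down [-0.0011  0.     -1.    ] jaw 47.2 q [-0.008  0.207 -0.247 -0.    -1.118 -2.31 ] F [ 1.05 -0.16 -0.5 ] w 0.0451
shift [ 0.1743 -0.0014  0.001 ] twist [ 1.000e-01 -1.799e+02]
```

View pics/s8.png

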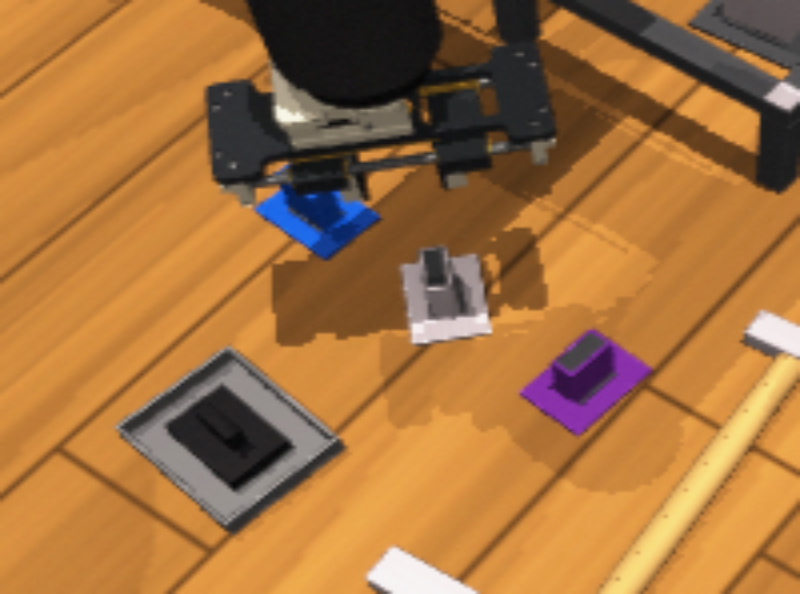

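The gripper is over the steel plate, with the blue and purple ones clear to either side; the cap still lies flat in the tray. Descending.

Call:
jog_arm(
  motion=[
    {"dx": 0.025, "dy": -0.0014, "dz": 0.001, "twist": 0},
    {"dx": 0.055, "dy": -0.0014, "dz": 0.001, "twist": 0},
    {"dx": 0.085, "dy": -0.0014, "dz": 0.001, "twist": 0},
    {"dx": 0.11, "dy": -0.0014, "dz": 0.001, "twist": 0},
    {"dx": 0.13, "dy": -0.0014, "dz": 0.001, "twist": 0},
    {"dx": 0.145, "dy": -0.0014, "dz": 0.001, "twist": 0},
    {"dx": 0.157, "dy": -0.0014, "dz": 0.001, "twist": 0},
    {"dx": 0.167, "dy": -0.0014, "dz": 0.001, "twist": 0},
    {"dx": 0.173, "dy": -0.0014, "dz": 0.001, "twist": 0},
    {"dx": 0.174, "dy": -0.0014, "dz": 0.001, "twist": 0},
    {"dx": 0.174, "dy": -0.0014, "dz": 0.001, "twist": 0},
  ],
)

```text
t: 11.35
eef_pos: [0.5402, -0.1963, 0.0438]
ee_rot: [2.58, 1.57, -2.882]
force: [-1.2, -0.1, -0.4]
width: 0.0449
```

```bash
python3 -c "
from h import *
go([.5397,-.1962,.043],47.1)
a=arm.grab_frame('scene')[:,:,::-1];cv2.imwrite('pics/s9.png',cv2.resize(a[220:400,150:350],None,fx=4,fy=3.3))"
```

```text
t 11.35 tcp [ 0.5402 -0.1963  0.0438] down [-4.e-04 -1.e-04 -1.e+00] jaw 47.1 q [-0.008  0.394 -0.441  0.    -0.736 -2.312] F [-1.21 -0.11 -0.36] w 0.0449
shift [ 0.0008  0.0005 -0.0003] twist [ -0. 180.]
```

View pics/s9.png

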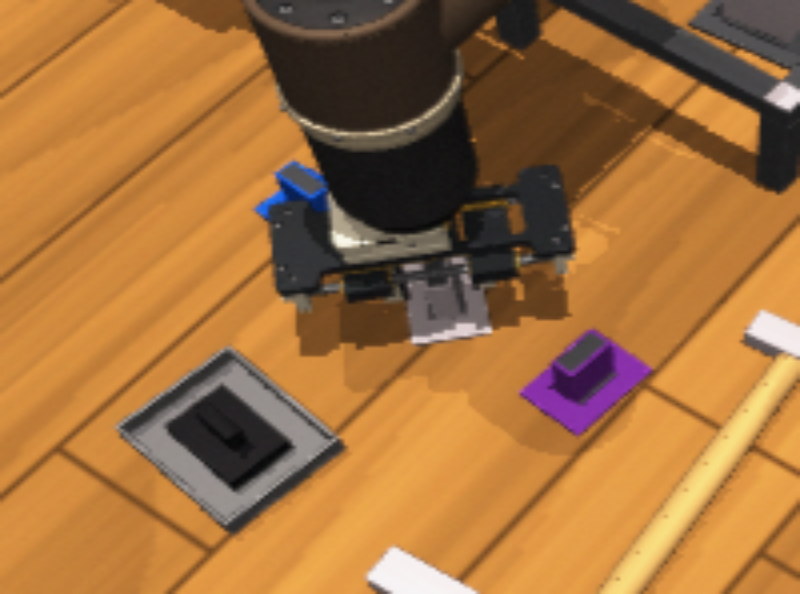

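The fingers straddle the stub without contact, so I'll close.

Call:
jog_arm(
  motion=[
    {"dx": 0, "dy": 0, "dz": 0, "twist": 0},
    {"dx": 0, "dy": 0, "dz": 0, "twist": 0},
    {"dx": 0, "dy": 0, "dz": 0, "twist": 0},
    {"dx": 0, "dy": 0, "dz": 0, "twist": 0},
    {"dx": 0, "dy": 0, "dz": 0, "twist": 0},
    {"dx": 0, "dy": 0, "dz": 0, "twist": 0},
    {"dx": 0, "dy": 0, "dz": 0, "twist": 0},
    {"dx": 0, "dy": 0, "dz": 0, "twist": 0},
    {"dx": 0, "dy": 0, "dz": 0, "twist": 0},
    {"dx": 0, "dy": 0, "dz": 0, "twist": 0},
  ],
  gripper=0.0,
  newtons=45,
)

```text
t: 12.23
eef_pos: [0.5404, -0.1959, 0.0442]
ee_rot: [-1.024, 1.57, -0.202]
force: [-1.7, 1.2, 4.9]
width: 0.0199
```

```bash
python3 -c "
from h import *
go([.5397,-.1962,.043],47.1)"
```

```text
t 12.2333 tcp [ 0.5404 -0.1959  0.0442] down [ 4.e-04 -1.e-04 -1.e+00] jaw 47.1 q [-0.008  0.393 -0.441  0.    -0.736 -2.312] F [-1.65  1.2   4.93] w 0.0199
shift [ 0.0012  0.0003 -0.0007] twist [ -0. 180.]
```

Call:
jog_arm(
  motion=[
    {"dx": -0.006, "dy": 0, "dz": 0, "twist": 0},
    {"dx": -0.02, "dy": 0, "dz": 0, "twist": 0},
    {"dx": -0.045, "dy": 0, "dz": 0, "twist": 0},
    {"dx": -0.07, "dy": 0, "dz": 0, "twist": 0},
    {"dx": -0.1, "dy": 0, "dz": 0, "twist": 0},
    {"dx": -0.13, "dy": 0, "dz": 0, "twist": 0},
    {"dx": -0.155, "dy": 0, "dz": 0, "twist": 0},
    {"dx": -0.175, "dy": 0, "dz": 0, "twist": 0},
    {"dx": -0.19, "dy": 0, "dz": 0, "twist": 0},
    {"dx": -0.2, "dy": 0, "dz": 0, "twist": 0},
    {"dx": -0.2, "dy": 0, "dz": 0, "twist": 0},
    {"dx": -0.2, "dy": 0, "dz": 0, "twist": 0},
    {"dx": -0.2, "dy": 0, "dz": 0, "twist": 0},
  ],
)

```text
t: 13.32
eef_pos: [0.5394, -0.1957, 0.2422]
ee_rot: [2.053, 1.568, 2.874]
force: [-0.5, -0.5, -3.4]
width: 0.0196
```

```bash
python3 -c "
from h import *
go([.558,.1826,.244],92.7)
a=arm.grab_frame('scene')[:,:,::-1];cv2.imwrite('pics/s10.png',cv2.resize(a[180:380,150:350],None,fx=4,fy=3))"
```

```text
t 13.3167 tcp [ 0.5394 -0.1957  0.2422] down [-2.5e-03  7.0e-04 -1.0e+00] jaw 47.1 q [-8.000e-03  1.920e-01 -2.070e-01 -1.000e-03 -1.175e+00 -2.312e+00] F [-0.46 -0.49 -3.4 ] w 0.0196
shift [-0.0016  0.2441  0.2896] twist [-45.6 134.4]
```

View pics/s10.png

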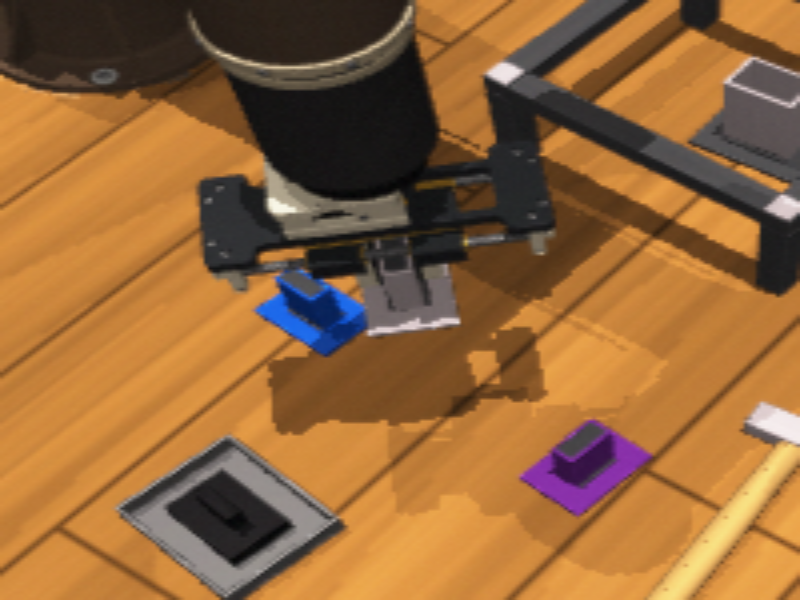

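The plate is held and looks level at (415,300) in the crop, with a weight reading of about 3.4 N. Carry it over the rails.

Call:
jog_arm(
  motion=[
    {"dx": -0.002, "dy": 0.006, "dz": 0.007, "twist": -2},
    {"dx": -0.002, "dy": 0.02, "dz": 0.024, "twist": -5},
    {"dx": -0.002, "dy": 0.04, "dz": 0.047, "twist": -9},
    {"dx": -0.002, "dy": 0.06, "dz": 0.071, "twist": -13},
    {"dx": -0.002, "dy": 0.08, "dz": 0.095, "twist": -17},
    {"dx": -0.002, "dy": 0.1, "dz": 0.119, "twist": -21},
    {"dx": -0.002, "dy": 0.12, "dz": 0.142, "twist": -25},
    {"dx": -0.002, "dy": 0.14, "dz": 0.166, "twist": -29},
    {"dx": -0.002, "dy": 0.16, "dz": 0.19, "twist": -33},
    {"dx": -0.002, "dy": 0.18, "dz": 0.213, "twist": -37},
    {"dx": -0.002, "dy": 0.2, "dz": 0.237, "twist": -41},
    {"dx": -0.002, "dy": 0.218, "dz": 0.259, "twist": -44},
    {"dx": -0.002, "dy": 0.232, "dz": 0.275, "twist": -45.6},
    {"dx": -0.002, "dy": 0.24, "dz": 0.285, "twist": -45.6},
    {"dx": -0.002, "dy": 0.244, "dz": 0.2895, "twist": -45.6},
    {"dx": -0.002, "dy": 0.244, "dz": 0.2895, "twist": -45.6},
    {"dx": -0.002, "dy": 0.244, "dz": 0.2895, "twist": -45.6},
    {"dx": -0.002, "dy": 0.244, "dz": 0.2895, "twist": -45.6},
  ],
)

```text
t: 14.87
eef_pos: [0.5586, 0.1812, 0.2457]
ee_rot: [2.292, 1.57, -2.374]
force: [1.1, -0.9, -4.1]
width: 0.0201
```

```bash
python3 -c "
from h import *
go([.558,.1826,.244],92.7)
a=arm.grab_frame('scene')[:,:,::-1];cv2.imwrite('pics/s11f.png',a);cv2.imwrite('pics/s11.png',cv2.resize(a[120:280,250:420],None,fx=4.5,fy=3.7))
cv2.imwrite('pics/t11.png',arm.grab_frame('top')[:,:,::-1])"
```

```text
t 14.8667 tcp [0.5586 0.1812 0.2457] down [-4.e-04 -4.e-04 -1.e+00] jaw 92.6 q [ 0.647  0.21  -0.175  0.    -1.186 -2.171] F [ 1.07 -0.87 -4.12] w 0.0201
shift [0.0017 0.0005 0.0014] twist [-1.000e-01  1.799e+02]
```

View pics/s11.png

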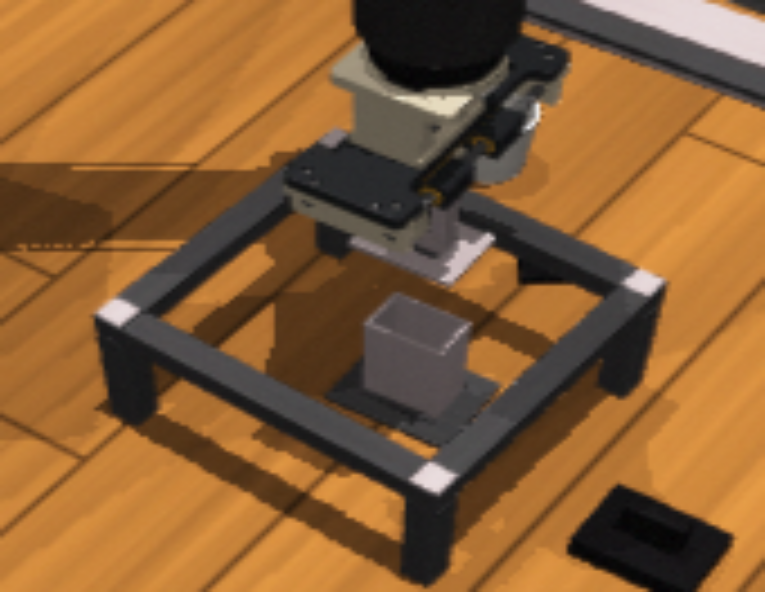

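View pics/t11.png

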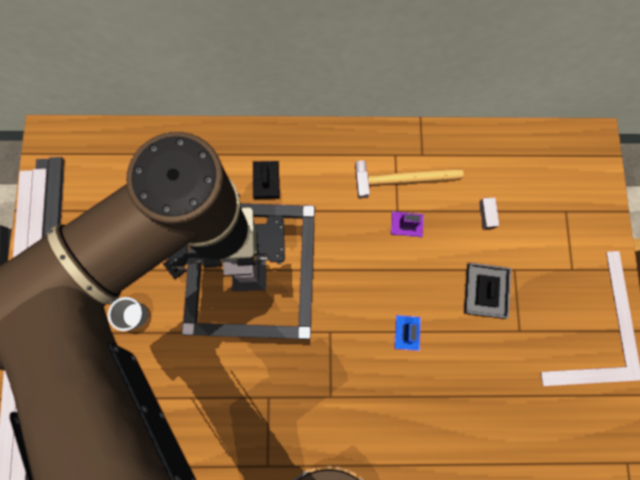

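The plate is over the tube: in the crop its near corner is at (450,280) and the mouth at (415,320). In the top view the cap is centred in the tray at (488,290), and the bystanders haven't moved. Lower to about a 20 mm gap, then check.

Call:
jog_arm(
  motion=[
    {"dx": 0.01, "dy": 0.0003, "dz": 0.001, "twist": 0},
    {"dx": 0.022, "dy": 0.0003, "dz": 0.001, "twist": 0},
    {"dx": 0.034, "dy": 0.0003, "dz": 0.001, "twist": 0},
    {"dx": 0.046, "dy": 0.0003, "dz": 0.001, "twist": 0},
    {"dx": 0.056, "dy": 0.0003, "dz": 0.001, "twist": 0},
    {"dx": 0.064, "dy": 0.0003, "dz": 0.001, "twist": 0},
    {"dx": 0.071, "dy": 0.0003, "dz": 0.001, "twist": 0},
    {"dx": 0.076, "dy": 0.0003, "dz": 0.001, "twist": 0},
    {"dx": 0.08, "dy": 0.0003, "dz": 0.001, "twist": 0},
    {"dx": 0.08, "dy": 0.0003, "dz": 0.001, "twist": 0},
    {"dx": 0.08, "dy": 0.0003, "dz": 0.001, "twist": 0},
    {"dx": 0.08, "dy": 0.0003, "dz": 0.001, "twist": 0},
  ],
)

```text
t: 15.97
eef_pos: [0.5587, 0.1834, 0.1664]
ee_rot: [-1.172, 1.57, 0.446]
force: [0.1, -0.7, -3.1]
width: 0.0199
```

```bash
python3 -c "
from h import *
go([.558,.1826,.1542],92.7)
a=arm.grab_frame('scene')[:,:,::-1];cv2.imwrite('pics/s12f.png',a);cv2.imwrite('pics/s12.png',cv2.resize(a[180:240,310:380],None,fx=10,fy=10,interpolation=2))
a=arm.grab_frame('top')[:,:,::-1];cv2.imwrite('pics/t12f.png',a);cv2.imwrite('pics/t12.png',cv2.resize(a[235:300,215:285],None,fx=9,fy=9,interpolation=2))"
```

```text
t 15.9667 tcp [0.5587 0.1834 0.1664] down [ 8.e-04  4.e-04 -1.e+00] jaw 92.7 q [ 0.65   0.272 -0.284  0.    -1.014 -2.174] F [ 0.15 -0.65 -3.06] w 0.0199
shift [ 0.0122  0.0008 -0.0008] twist [ -0. 180.]
```

View pics/s12.png

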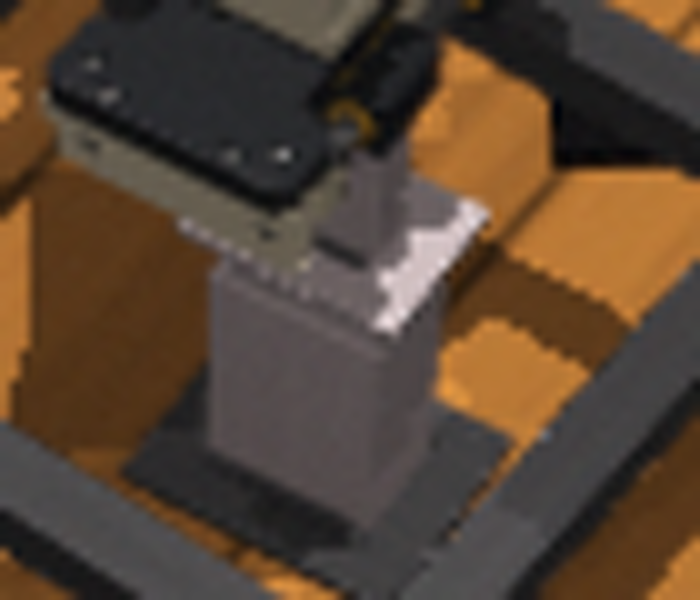

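View pics/t12.png

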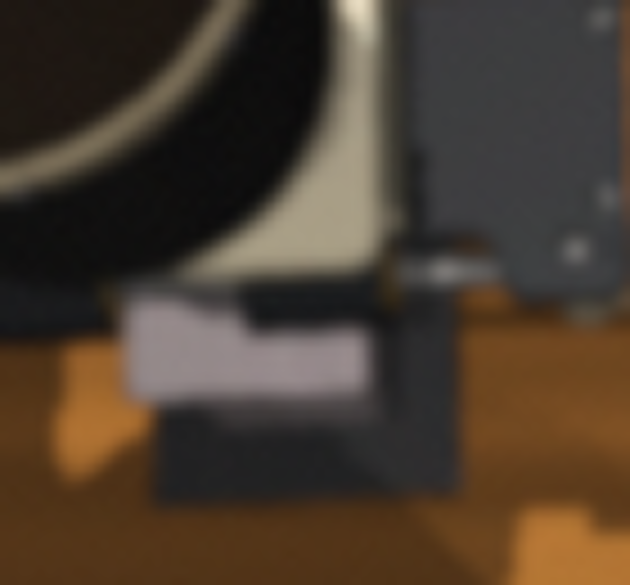

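Run:
```python
from h import *
S=(np.array([[180,222],[388,325],[490,208]])+.5)/10-.5+[310,180]
T=(np.array([[128,400],[370,397]])+.5)/9-.5+[215,235]
z=.128
P=plane("scene",S,z)[:,:2]*1000;Q=plane("top",T,z)[:,:2]*1000
print("scene",P.round(1),np.hypot(*np.diff(P,axis=0).T),np.degrees(np.arctan2(*np.diff(P,axis=0).T[::-1])),"centre",(P[0]+P[2])/2)
print("top",Q.round(1),np.hypot(*np.diff(Q,axis=0).T),np.degrees(np.arctan2(*np.diff(Q,axis=0).T[::-1])))
def c(x,y,zz,a):
    a=np.radians(a);r=np.array([[np.cos(a),-np.sin(a)],[np.sin(a),np.cos(a)]])
    xy=np.array([[38,28],[38,-28],[-38,-28],[-38,28]])@r.T/1000+[x,y];return np.c_[xy,np.full(4,zz)]
C=c(.5587,.1834,z,2.7);print("expected xy",(C[:,:2]*1000).round(1))
print("scene exp px",((proj("scene",C)-[310,180]+.5)*10).round(0)); print("scene exp under",((proj("scene",c(.5587,.1834,.122,2.7))-[310,180]+.5)*10).round(0))
print("top exp px",((proj("top",C)-[215,235]+.5)*9).round(0))
# edge slope of lower plate edge in top
m=(T[1]-T[0]);print(m)
```

```text
scene [[522.6 154.4]
 [594.5 158.8]
 [594.7 212.9]] [71.98812926 54.00826106] [ 3.53525953 89.74721373] centre [558.68011675 183.63133338]
top [[518.6 208.1]
 [519.2 152. ]] [56.12229188] [-89.40054336]
expected xy [[595.3 213.2]
 [598.  157.2]
 [522.1 153.6]
 [519.4 209.6]]
scene exp px [[493. 209.]
 [395. 335.]
 [177. 223.]
 [277. 102.]]
scene exp under [[492. 221.]
 [394. 347.]
 [177. 236.]
 [277. 114.]]
top exp px [[117.  77.]
 [355.  65.]
 [364. 385.]
 [122. 397.]]
[26.88888889 -0.33333333]
```

Both views agree with the expected plate pose: centre about (0.558, 0.183), yaw within about 2° and height as predicted. I'll lower to the 10 mm gap.

Call:
jog_arm(
  motion=[
    {"dx": 0.003, "dy": 0.0004, "dz": -0.0005, "twist": 0},
    {"dx": 0.006, "dy": 0.0004, "dz": -0.0005, "twist": 0},
    {"dx": 0.009, "dy": 0.0004, "dz": -0.0005, "twist": 0},
    {"dx": 0.011, "dy": 0.0004, "dz": -0.0005, "twist": 0},
    {"dx": 0.0115, "dy": 0.0004, "dz": -0.0005, "twist": 0},
    {"dx": 0.0115, "dy": 0.0004, "dz": -0.0005, "twist": 0},
    {"dx": 0.0115, "dy": 0.0004, "dz": -0.0005, "twist": 0},
    {"dx": 0.0115, "dy": 0.0004, "dz": -0.0005, "twist": 0},
    {"dx": 0.0115, "dy": 0.0004, "dz": -0.0005, "twist": 0},
    {"dx": 0.0115, "dy": 0.0004, "dz": -0.0005, "twist": 0},
  ],
)

```text
t: 16.9
eef_pos: [0.5581, 0.1827, 0.1545]
ee_rot: [-1.121, 1.571, 0.497]
force: [-0.5, -0.1, -3.7]
width: 0.0199
```

```bash
python3 -c "
from h import *
go([.558,.1826,.1542],92.7)
a=arm.grab_frame('scene')[:,:,::-1];cv2.imwrite('pics/s13f.png',a);cv2.imwrite('pics/s13.png',cv2.resize(a[180:240,310:380],None,fx=10,fy=10,interpolation=2))
go([.558,.1826,.1542],92.7)
a=arm.grab_frame('top')[:,:,::-1];cv2.imwrite('pics/t13f.png',a)
go([.558,.1826,.1542],92.7)"
```

```text
t 16.9 tcp [0.5581 0.1827 0.1545] down [ 1.e-04  1.e-04 -1.e+00] jaw 92.7 q [ 0.649  0.283 -0.3    0.    -0.988 -2.173] F [-0.51 -0.15 -3.68] w 0.0199
shift [ 0.0003  0.0001 -0.0001] twist [ -0. 180.]
t 16.95 tcp [0.5581 0.1827 0.1545] down [ 2.e-04  1.e-04 -1.e+00] jaw 92.7 q [ 0.649  0.283 -0.3    0.    -0.988 -2.173] F [ 0.3   0.58 -3.62] w 0.0199
shift [ 0.0003  0.0001 -0.0001] twist [ -0. 180.]
t 17.0 tcp [0.558  0.1827 0.1545] down [ 2.e-04  1.e-04 -1.e+00] jaw 92.7 q [ 0.649  0.283 -0.3   -0.    -0.988 -2.173] F [ 0.81 -0.37 -3.95] w 0.0194
shift [ 0.0003  0.0001 -0.0001] twist [ -0. 180.]
```

View pics/s13.png

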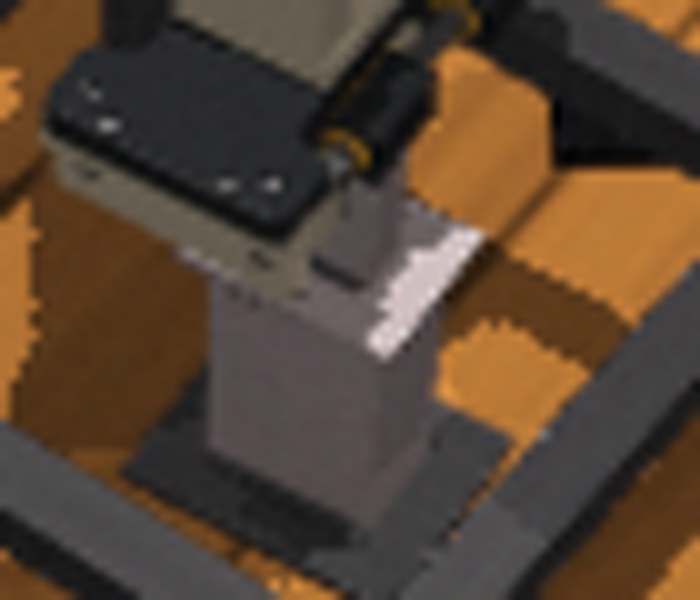

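View pics/t13f.png

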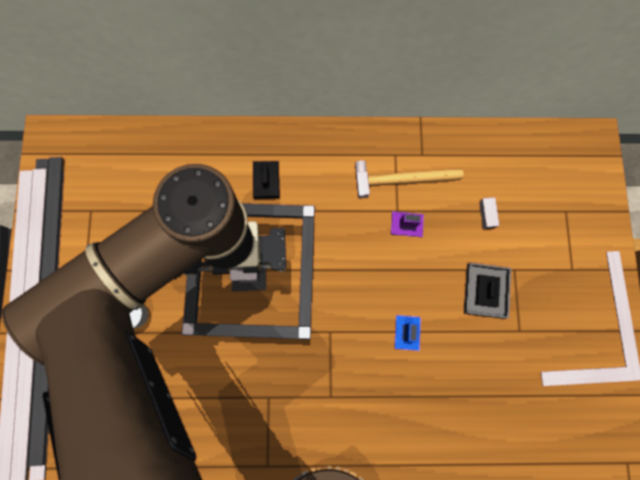

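The plate sits level over the mouth: its corners at (183,248), (380,352) and (485,235) in the crop are within about 1 image pixel of a 10 mm gap. The weight is unchanged and the hold is still. Handing in.

```bash
python3 -c "
from h import *
arm.job_done()
go([.558,.1826,.1542],92.7)"
```

```text
the job is handed in; nothing more can be done
the job is handed in; nothing more can be done
```

I lifted the cap off the tube and set it flat, tab up, near the middle of the tray. I then carried the end plate by its stub over the rails and handed the job in at about 17 s, still holding the plate above the tube's mouth. The station gives no verdict, so these are my own last checks:

- **Centring:** the tool was at (0.558, 0.183), within about 1 mm of the mouth centre I measured in both views.
- **Gap:** about 10 mm, worked out from the tool height at the grasp and at the end. The camera fit agreed.
- **Squareness:** the jaws were at the tube's measured yaw of 2.7°. Single plate edges in the images read between about 0 and 3.5°, a disagreement of up to 3° that is within the 0.12 rad (about 7°) allowed.
- **Hold:** the arm was still and vertical, with a steady 3.6–4 N weight reading and the jaws stopped on the 20 mm stub. I saw no sign of contact with the tube or the frame.
- **Cap and bystanders:** the last top view showed the cap flat and centred in the tray. The hammer and offcut had not moved. The tin was partly hidden by the arm in that view; what showed of it was in place.

One early move was refused as invalid, probably because it had no twist value. It moved nothing, and I resent it.

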